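# Put the drip coffee filter together on the glass

### The job

The washed drip coffee filter lies in pieces on the worktop: put it together on the clear glass where it stands on its coaster, ready for the next cup, one piece at a time from the bottom up. First seat the perforated plate on the glass's rim, then stand the brewing chamber inside the plate's collar, lower the press to the bottom of the chamber, and last put the lid squarely on the chamber. Let go of everything, keep the glass standing where it is, and leave the mug, wooden box, matchbox and jam jar undisturbed.

Things in the scene. Friction and masses are not known exactly. Their poses are not given: they have to be found in the camera images.
- glass: Clear open drinking glass on which the filter shall stand, upright on a cork coaster 10 mm thick. 94 mm tall, 78 mm across the rim (mouth about 70 mm inside), 68 mm at the foot; 0.2 kg, loose. Origin: centre of its underside; z up, rim at z = 94 mm.
- plate: Filter's perforated bottom plate, steel, 92 mm across. Underneath a bevelled boss, 56 mm across, 6 mm deep, enters the glass's mouth; the flange (z 6 to 9 mm) rests on the rim. On top a collar, 65 mm outside, 61 inside, z 9 to 23 mm: grip across it, tips just above the flange. Floor inside it: z = 9 mm. 0.07 kg. Origin: under the boss's centre, z up; seated, 88 mm above the glass's.
- chamber: Filter's brewing chamber: round open steel beaker, 54 mm outside, 48 inside, 52 tall, foot tapered to 48 over 4 mm, inner floor at z = 3 mm. Black ear handle on its +y side reaches 50 mm from the axis, z 18 to 45 mm: grip across the beaker along its x, clear of the ear. Stands inside the plate's collar, origin 9 mm above the plate's. 0.1 kg. Origin: centre of underside, z up.
- press: Filter's press: perforated steel disc 40 mm across, 3 mm thick, with a thin upright stem and a black knob on top, 12 mm across, z 46 to 66 mm: grip the knob. It goes down inside the chamber until the disc lies on the floor, origin 3 mm above the chamber's; the knob then stands 17 mm above the chamber's rim. 0.05 kg. Origin: centre of disc's underside, z up.
- lid: Filter's steel lid: round cap 66 mm across, stepped crown (49 mm across, top at z = 32 mm) and black knob, 17 mm across, z 32 to 48 mm: grip the knob. Its skirt (62 mm inside, 9 mm deep) goes over the chamber's top, the inner step rests on the chamber's rim, origin 43 mm above the chamber's; the hollow crown clears the press. 0.07 kg. Origin: centre of skirt's lower edge, z up.
- mug: Bystander: a white mug with a small green pattern and a handle, 82 mm across, 112 mm with handle, 94 mm tall, standing firm. Origin: underside, 15 mm from the cup's axis towards the handle; the handle points to -y. Not used.
- sugar_box: Bystander: a low round dark wooden box, 76 mm across, 31 mm tall. Origin: centre of its underside. Not used.
- matches: Bystander: a yellow and brown matchbox lying flat, 36x53x14 mm. Origin: centre of its underside. Not used.
- jam: Bystander: a jam jar with a white lid, 68 mm across, 84 mm tall. Origin: centre of its underside. Not used.
There are look-alikes about, which are no part of the job. What is shaped like the plate but yellow is not meant.

How it is judged:
By the outcome, as a careful person would: the job done as asked, in the order asked, and still so for the second after the job is handed in, with the robot touching nothing.
It also fails if it takes over 115 s, if anything falls off the work surface, if the arm or the gripper's body presses on something with over 40 N, if the wrist force passes 120 N, or if a joint passes its speed limit or range.

### The arm

A 6-joint arm with a two-finger parallel gripper is mounted at the origin on a cart in front of the work surface, level with it; the furniture and walls round the work are solid. World frame = base frame: x ahead of the robot, y to its left, z up, the work surface at z = 0. Lengths are in m, angles in degrees, forces in N, time in s.
With the tool pointing down it reaches from about 0.3 to 0.875 m from the base axis. Payload 6.4 kg.
Tool frame: the origin (TCP) lies on the centre line of the jaws, within the pads' length; the fingertips stand 14 mm ahead of it and the grasp point (between the pads) lies 5 mm behind it; z points along the fingers, y is the line along which they close (so a half turn about z gives the same grasp; the last joint's range is limited). The gripper opens to 85 mm and grips with 20 to 120 N. Pads are 22 mm wide; open, the fingers measure 114 mm over their backs; the gripper's body (76 mm by 85 mm) begins 54 mm behind the grasp point. The pads swing forward as they close: fully open they stand 13 mm farther back than shut.
Start: joints at [-76.45, 10.359, 92.074, -0, 77.567, -11.82], TCP at [0.246, -0.52, 0.245] pointing down, gripper open.
Joint ranges: [-171.53, 171.53], [-51.25, 118.39], [17.06, 147.69], [-65.23, 245.23], [0, 150.52], [-178.68, 178.68]. Speed limits (degrees/s): [147.25, 147.25, 172.46, 180, 180, 180].

### API

Orientations are given as [roll, pitch, yaw] about the fixed x, y, z axes, in that order (R = Rz(yaw) Ry(pitch) Rx(roll)).
In Python, from plant import * gives the robot as it stands. Calls block until the motion is done:
- goto(position, orientation): joint-space move of the TCP to a pose.
- line_to(position, frame=None, rate=0.15, guard=None): straight line of the TCP; frame=None keeps the orientation; rate is the mean speed in m/s. With guard (N) it stops when the force on the tool has changed by that much, and returns True; else False.
- goto_joints(angles): joint-space move.
- move_gripper(opening): finger opening in m; the grip force is fixed at half the most; returns when the fingers have stopped.
- hold(seconds).
- ik(position, orientation): joint angles nearest the present ones, or None.
- read_camera(name): name is "side" or "top" or "wrist"; returns a dict with "img" (400x640x3 uint8, red, green, blue), "fx", "fy", "cx", "cy" (pixels), "rvec" (rotation vector, rad) and "tvec" (3), from world to camera coordinates, as OpenCV has them; the wrist camera has in their place "hand_eye" (4x4, takes a point from camera to tool coordinates, whose origin is the TCP and whose axes are the flange's). Camera axes: x right, y down, z forward; pixel columns grow to the right and rows downward; lengths in m; the calibration is good to about 2 mm. A picture is of the moment at which its call begins: read the wrist's pose just before it. There is no depth.
A pose or a line that the arm cannot do raises Unreachable and nothing moves.
- close_job(): hands the job in; it is judged then, once.
Trained networks look in a picture, given as the dict that the camera call returned (one of the last four; its "shot" number tells which), for a name from the list of things; names that differ only in an ending like _2 or _b are one class to them, and where a whole thing is asked for, a point or a joint stands for the part that bears it (a point fixed in the world has none). Each returns a list of dicts, best first, with "conf" (0 to 1); they miss things now and then, are a little off and sometimes report something else, mostly with a low value. They report only what shows in the picture. A call takes as long as a camera call. They do not tell look-alikes from the thing itself.
- spot_in(picture, query): "xy" ([column, row] in pixels, amid what is visible of it).
Readings, each from a call of its own:
- current_clock(): time.
- current_joints(): joint angles.
- current_joint_velocities(): joint speeds.
- current_effort(): joint torques, N m.
- current_eef_pos(): TCP position.
- current_ee_rot(): TCP orientation.
- current_force(): force on the tool from outside, world axes, zero at the start.
- current_ft_torque(): the same for the moment, N m.
- current_gripper_width(): finger opening in m.
- current_grasp_force(): force on a finger pad.
Only numpy, scipy, OpenCV 4.12 (cv2) and the standard library are available. Lean on these libraries where they do the work, as an engineer would, in place of code of your own. Each camera call takes 0.05 s, during which the arm holds its last target. There are 200 camera calls.

## Working session

There is one attempt and no reset: what is moved stays moved. The work goes in short steps, each a Python script; the robot and the scene stay as the last script left them, time stands still between calls to the robot, and variables do not carry over. Pictures are saved under pics/ and viewed, at most 14 in all, crops included, and the job is handed in when it is done.

```bash
ls; mkdir -p pics; cat > h.py <<'E'
from plant import *
import numpy as np, cv2
from scipy.spatial.transform import Rotation as R
def P(c, pose=None):
    """world->cam R,t"""
    if 'rvec' in c: return cv2.Rodrigues(np.array(c['rvec'],float))[0], np.array(c['tvec'],float).ravel()
    H=np.array(c['hand_eye']); p,r=pose
    T=np.eye(4); T[:3,:3]=R.from_euler('xyz',r,degrees=True).as_matrix(); T[:3,3]=p
    M=np.linalg.inv(T@H); return M[:3,:3],M[:3,3]
def proj(c,X,pose=None):
    r,t=P(c,pose); q=np.atleast_2d(X)@r.T+t
    return np.c_[c['fx']*q[:,0]/q[:,2]+c['cx'], c['fy']*q[:,1]/q[:,2]+c['cy']]
def ray(c,uv,pose=None):
    r,t=P(c,pose); d=np.array([(uv[0]-c['cx'])/c['fx'],(uv[1]-c['cy'])/c['fy'],1.])
    return -r.T@t, r.T@d
def onz(c,uv,z,pose=None):
    o,d=ray(c,uv,pose); return o+d*(z-o[2])/d[2]
def tri(*rays):
    A=np.zeros((3,3));b=np.zeros(3)
    for o,d in rays:
        d=d/np.linalg.norm(d); M=np.eye(3)-np.outer(d,d); A+=M;b+=M@o
    return np.linalg.solve(A,b)
def save(c,n,crop=None,s=1):
    im=cv2.cvtColor(np.asarray(c['img']),cv2.COLOR_RGB2BGR)
    if crop: x0,y0,x1,y1=crop; im=im[y0:y1,x0:x1]
    cv2.imwrite('pics/'+n, cv2.resize(im,None,fx=s,fy=s,interpolation=cv2.INTER_CUBIC))
def wrist():
    p=(current_eef_pos(),current_ee_rot()); return read_camera('wrist'),p
E
python3 - <<'E'
from h import *
np.set_printoptions(precision=3,suppress=True)
print(current_clock(),current_eef_pos(),current_ee_rot())
for n in ['top','side']:
    c=read_camera(n); save(c,n+'0.png',s=1.25)
    o,d=ray(c,(320,200)); print(n,o,d,c['fx'])
    for q in ['glass','plate','chamber','press','lid','mug','sugar_box','matches','jam']:
        print(q,[(np.round(a['xy'],1).tolist(),round(a['conf'],2)) for a in spot_in(c,q)][:4])
c,p=wrist(); print(c['hand_eye'],c['fx']); save(c,'w0.png'); print(current_clock())
E
```

```text
pics
0.0 [ 0.246 -0.519  0.244] [-179.902   -0.02    25.368]
top [ 0.333 -0.032  1.286] [ 0.11   0.001 -0.994] 408.90692884752184
glass [([281.0, 211.1], 0.92)]
plate [([443.8, 217.4], 0.87), ([345.1, 217.5], 0.74)]
chamber [([423.4, 174.1], 0.88)]
press [([343.4, 216.1], 0.53)]
lid [([401.9, 213.4], 0.78)]
mug [([218.6, 215.2], 0.72)]
sugar_box [([199.9, 180.9], 0.9)]
matches [([254.2, 181.3], 0.71)]
jam [([369.6, 170.7], 0.83)]
side [-0.143  0.36   1.173] [ 0.469 -0.283 -0.837] 473.29365518276796
glass [([295.7, 225.3], 0.86), ([301.2, 202.1], 0.16)]
plate [([441.3, 165.3], 0.82), ([295.8, 224.5], 0.68)]
chamber []
press [([299.5, 201.9], 0.61)]
lid [([410.0, 188.2], 0.56)]
mug [([241.7, 265.7], 0.86)]
sugar_box [([199.4, 252.7], 0.64), ([412.3, 185.1], 0.38)]
matches [([249.5, 227.9], 0.79)]
jam []
[[-0.002 -0.964 -0.264  0.065]
 [ 1.    -0.002 -0.001  0.001]
 [ 0.001 -0.264  0.964 -0.128]
 [ 0.     0.     0.     1.   ]] 286.05902870286303
1.05
```

View pics/top0.png

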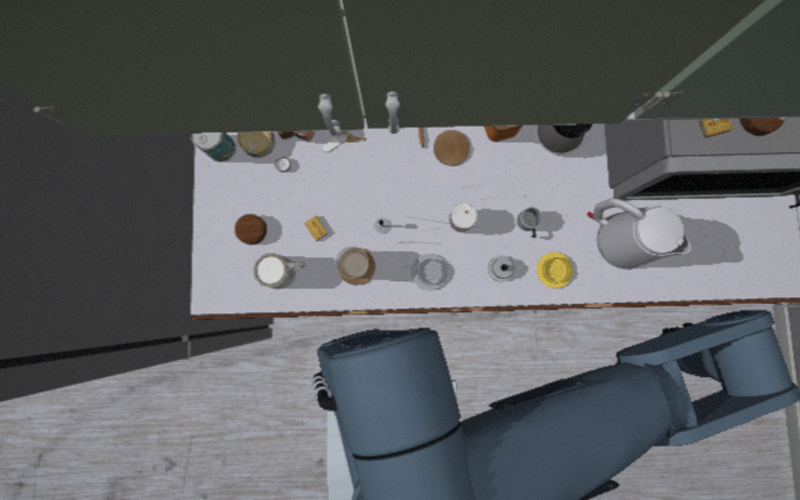

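View pics/side0.png

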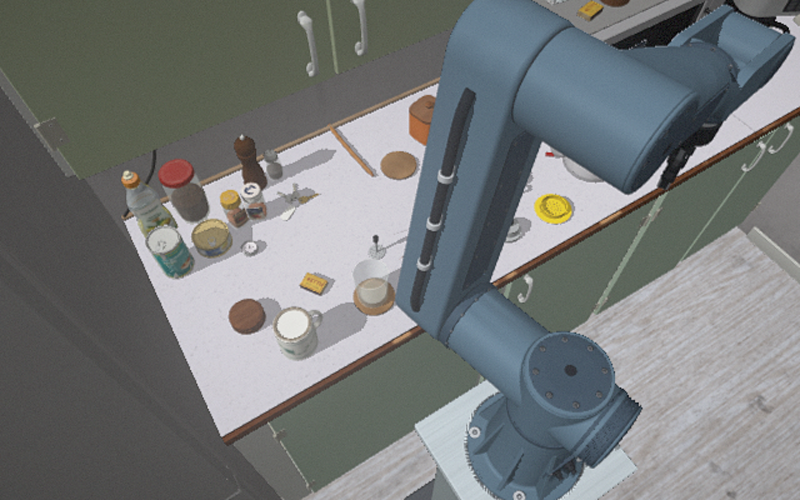

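Top view (native pixels):
- Plate-like things: the steel plate at (345,217) and the yellow look-alike at (444,217), which I rule out.
- Other parts: chamber at (423,174), press at (306,180), lid at (402,214), and the glass on its coaster at (281,211).
- Bystanders: mug at (219,215), wooden box at (200,181), matches at (254,181), and jam jar at (370,171) next to the chamber.
- The side view confirms the glass and press. The arm hides the plate, lid and chamber.

```bash
python3 - <<'E'
from h import *
np.set_printoptions(precision=3,suppress=True)
c=read_camera('top')
for n,uv,z in [('glass',(281,211),.06),('plate',(345,217.5),.015),('yellow',(444,217),.015),('chamber',(423,174),.03),('press',(306,180),.03),('lid',(402,214),.03),('mug',(218,215),.05),('box',(200,182),.03),('matches',(254,181),.014),('jam',(370,171),.084),('kettle',(525,185),.15),('edge',(320,245),0),('cabedge',(320,103),.6)]:
    print(n,onz(c,uv,z))
E
```

```text
glass [0.439 0.087 0.06 ]
plate [ 0.418 -0.107  0.015]
yellow [ 0.411 -0.416  0.015]
chamber [ 0.546 -0.354  0.03 ]
press [0.536 0.011 0.03 ]
lid [ 0.423 -0.282  0.03 ]
mug [0.433 0.278 0.05 ]
box [0.539 0.34  0.03 ]
matches [0.54  0.175 0.014]
jam [ 0.55  -0.182  0.084]
kettle [ 0.487 -0.61   0.15 ]
edge [ 0.335 -0.027  0.   ]
cabedge [ 0.579 -0.036  0.6  ]
```

```bash
python3 - <<'E'
from h import *
import pickle
np.set_printoptions(precision=4,suppress=True)
V=[]
for i,p in enumerate([(0.47,-0.31,.25),(0.40,-0.20,.25),(0.47,-0.03,.25),(0.40,0.08,.25)]):
    goto(p,[180,0,0]); hold(.3)
    c,pose=wrist(); d={}
    for q in ['glass','plate','chamber','press','lid','jam','matches']:
        s=spot_in(c,q); d[q]=[(np.round(a['xy'],1).tolist(),round(a['conf'],2)) for a in s][:3]
    print(i,pose,d)
    V.append((c,pose,d)); save(c,f'v{i}.png')
pickle.dump(V,open('V.pkl','wb'))
ims=[cv2.imread(f'pics/v{i}.png') for i in range(4)]
m=np.vstack([np.hstack(ims[:2]),np.hstack(ims[2:])]); cv2.imwrite('pics/m.png',cv2.resize(m,(800,500),interpolation=cv2.INTER_AREA))
print(current_clock(), current_joints())
E
```

```text
0 (array([ 0.4696, -0.3107,  0.2499]), array([-179.9986,    0.0049,   -0.0719])) {'glass': [([21.0, 203.9], 0.64)], 'plate': [([166.1, 212.3], 0.91), ([401.1, 213.4], 0.71)], 'chamber': [([363.7, 118.1], 0.81)], 'press': [([61.7, 120.8], 0.86)], 'lid': [([298.7, 207.4], 0.68)], 'jam': [([199.9, 113.0], 0.91)], 'matches': []}
1 (array([ 0.4003, -0.2006,  0.2499]), array([-179.9883,    0.0151,   -0.0368])) {'glass': [([51.3, 149.2], 0.8), ([387.8, 158.6], 0.21)], 'plate': [([489.2, 161.7], 0.94), ([246.0, 158.1], 0.72)], 'chamber': [([465.1, 51.5], 0.86)], 'press': [([137.0, 59.0], 0.87)], 'lid': [([386.2, 156.9], 0.76)], 'jam': [([305.9, 38.4], 0.66)], 'matches': [([10.1, 70.9], 0.74)]}
2 (array([ 0.4699, -0.0311,  0.25  ]), array([179.9913,  -0.0028,  -0.1145])) {'glass': [([215.9, 213.8], 0.9)], 'plate': [([373.0, 209.3], 0.62), ([607.1, 213.0], 0.57)], 'chamber': [([603.1, 119.3], 0.97), ([374.8, 210.4], 0.26)], 'press': [([284.6, 123.6], 0.8)], 'lid': [([508.6, 209.1], 0.75)], 'jam': [([468.2, 110.8], 0.98)], 'matches': [([150.4, 122.9], 0.73)]}
3 (array([0.4005, 0.0793, 0.2499]), array([179.9966,   0.0146,  -0.0837])) {'glass': [([316.8, 150.8], 0.94)], 'plate': [([459.7, 159.5], 0.77)], 'chamber': [], 'press': [([377.7, 59.6], 0.78), ([143.6, 157.9], 0.35), ([605.6, 158.8], 0.2)], 'lid': [([606.6, 157.2], 0.9)], 'jam': [([584.5, 42.4], 0.58)], 'matches': [([234.1, 62.8], 0.64)]}
7.0083 [ -5.4851 -12.7519 114.2009  -0.0017  78.5575  84.5234]
```

View pics/m.png

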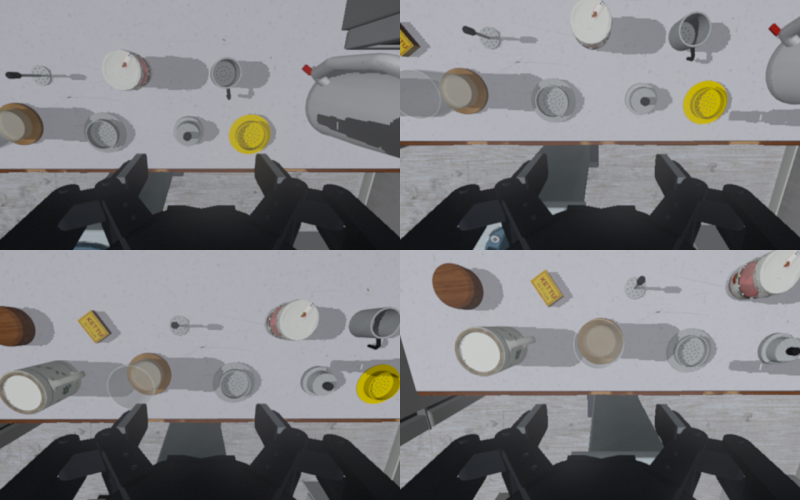

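The wrist views show both plates: steel at about (373,210) in view 2, yellow at (607,213). The lid, chamber (ear towards the robot), press and glass are also clear. Next I fit the known circles to the image edges across views, leaving height free, and overlay them in one close crop sheet.

```bash
cat > fit.py <<'E'
from h import *
from scipy.optimize import minimize
a=np.linspace(0,2*np.pi,72,endpoint=False); U=np.c_[np.cos(a),np.sin(a),0*a]
C={'plate':[(.046,.009),(.0325,.023),(.0305,.023)],'lid':[(.033,.002),(.0245,.032),(.0085,.048)],
 'chamber':[(.027,.052),(.024,.052)],'glass':[(.039,.104),(.035,.104)],'press':[(.02,.003),(.006,.066)]}
def grad(c,s):
    g=cv2.GaussianBlur(cv2.cvtColor(np.asarray(c['img']),cv2.COLOR_RGB2GRAY).astype(np.float32),(0,0),s)
    return cv2.Sobel(g,cv2.CV_32F,1,0),cv2.Sobel(g,cv2.CV_32F,0,1)
def score(x,circ,views,G):
    t=0
    for (c,p),(gx,gy) in zip(views,G):
        for r,z in circ:
            q=proj(c,U*r+[x[0],x[1],z+x[2]],p).astype(np.float32)
            n=np.roll(q,-1,0)-np.roll(q,1,0); n=np.c_[n[:,1],-n[:,0]]; n/=np.linalg.norm(n,axis=1)[:,None]+1e-9
            m=lambda I:cv2.remap(I,q[:,:1].copy(),q[:,1:].copy(),cv2.INTER_LINEAR)[:,0]
            t+=np.minimum(abs(m(gx)*n[:,0]+m(gy)*n[:,1]),60).mean()
    return -t/len(views)/len(circ)
def fit(name,x0,views,span=.012,circ=None,dz=.006):
    circ=circ or C[name]
    G=[grad(c,2.) for c,_ in views]
    g=np.arange(-span,span+1e-6,.002)
    f0=[(score((x0[0]+i,x0[1]+j,z),circ,views,G),x0[0]+i,x0[1]+j,z) for i in g for j in g for z in (-dz,0,dz)]
    x=np.array(min(f0)[1:]); 
    for s in (2.,1.):
        G=[grad(c,s) for c,_ in views]
        r=minimize(score,x,args=(circ,views,G),method='Nelder-Mead',options=dict(initial_simplex=[x,x+[.002,0,0],x+[0,.002,0],x+[0,0,.002]],xatol=1e-4))
        x=r.x
    return x,-r.fun
def overlay(c,p,circs,x):
    im=cv2.cvtColor(np.asarray(c['img']),cv2.COLOR_RGB2BGR); im=cv2.resize(im,None,fx=4,fy=4,interpolation=cv2.INTER_CUBIC)
    for r,z in circs:
        q=proj(c,U*r+[x[0],x[1],z+x[2]],p); cv2.polylines(im,[((q+.5)*4).astype(int)],True,(0,0,255),1)
    u,v=(proj(c,[[x[0],x[1],x[2]+.02]],p)[0]*4).astype(int)
    im=cv2.copyMakeBorder(im,130,130,130,130,cv2.BORDER_CONSTANT); return im[v:v+260,u:u+260]
E
python3 - <<'E'
from fit import *
import pickle
np.set_printoptions(precision=4,suppress=True)
V=pickle.load(open('V.pkl','rb'))
c=[(v[0],v[1]) for v in V]
pk={'plate':((0,401,213),(1,246,158),(2,373,209),(3,460,159)),}
x0={'plate':(.418,-.107),'lid':(.423,-.282),'chamber':(.546,-.354),'glass':(.437,.087),'press':(.536,.011)}
vs={'plate':(0,1,2,3),'lid':(0,1,2),'chamber':(0,1,2),'glass':(2,3),'press':(0,1,2,3)}
tiles=[]
V2=pickle.load(open('V.pkl','rb'))
for n in x0:
    # triangulate spots nearest to prior
    rays=[]
    for i in vs[n]:
        e=proj(c[i][0],[[*x0[n],.03]],c[i][1])[0]
        for s in sum(V[i][2].values(),[]) if n in('plate',) else V[i][2][n]:
            if np.linalg.norm(np.array(s[0])-e)<35: rays.append(ray(c[i][0],s[0],c[i][1])); break
    t=tri(*rays) if len(rays)>1 else None
    x,s=fit(n,x0[n],[c[i] for i in vs[n]])
    print(n,'tri',t,'fit',x,round(s,1))
    for i in vs[n][1:3] if len(vs[n])>2 else vs[n]: tiles.append(overlay(*c[i],C[n],x))
tiles.append(tiles[0]*0);tiles.append(tiles[0]*0)
m=np.vstack([np.hstack(tiles[0:4]),np.hstack(tiles[4:8]),np.hstack(tiles[8:12])]); cv2.imwrite('pics/fit1.png',cv2.resize(m,(800,600),interpolation=cv2.INTER_AREA))
E
```

```text
plate tri [ 0.4211 -0.1016  0.0056] fit [ 0.4181 -0.1033 -0.0028] 43.6
lid tri [ 0.4253 -0.282   0.0119] fit [ 0.4217 -0.284  -0.003 ] 43.9
chamber tri [ 0.5404 -0.3601  0.0311] fit [ 0.5416 -0.3562 -0.001 ] 50.1
glass tri [0.4394 0.0836 0.0784] fit [ 0.4415  0.0807 -0.0092] 30.1
press tri [0.5379 0.0128 0.0096] fit [ 0.5389  0.0115 -0.0028] 48.4
```

View pics/fit1.png

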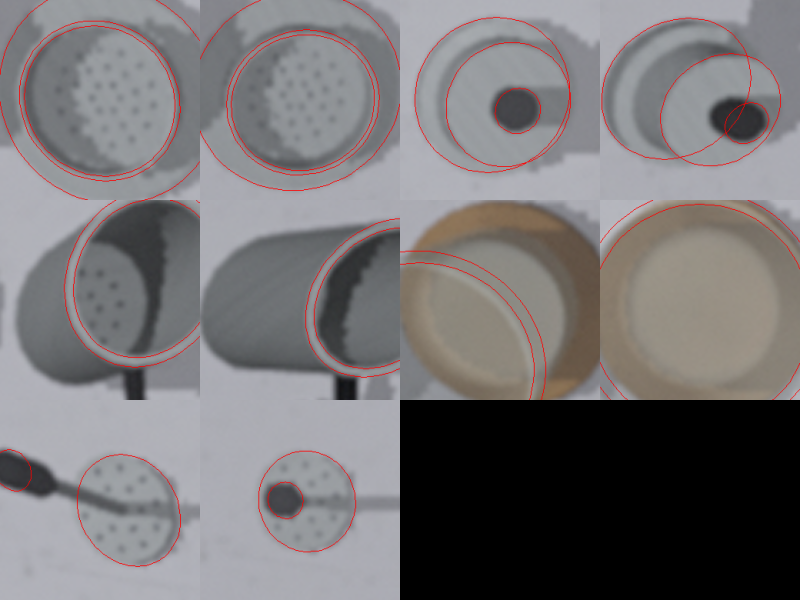

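Steel plate confirmed, and the plate, chamber and press circles fit well. All fitted heights come out about 3 mm low, which looks like a common calibration offset. The glass fit is weak, so I refine it with that offset fixed.

```bash
python3 - <<'E'
from fit import *
import pickle
np.set_printoptions(precision=4,suppress=True)
V=pickle.load(open('V.pkl','rb'))
c=[(v[0],v[1]) for v in V]
def fitz(circ,views,x0,z=-.003):
    best=None
    for s in (2.,1.):
        G=[grad(k,s) for k,_ in views]; f=lambda x:score((x[0],x[1],z),circ,views,G)
        if best is None:
            g=np.arange(-.012,.0121,.001); best=min((f((x0[0]+i,x0[1]+j)),x0[0]+i,x0[1]+j) for i in g for j in g)[1:]
        r=minimize(f,best,method='Nelder-Mead',options=dict(initial_simplex=np.array(best)+[[0,0],[.001,0],[0,.001]])); best=r.x
    return np.r_[best,z],-r.fun
tiles=[]
for nm,circ in [('rim',C['glass']),('rimouter',C['glass'][:1]),('foot',[(.034,.012)])]:
  for vs in ((2,3),(2,),(3,)):
    x,s=fitz(circ,[c[i] for i in vs],(.44,.083)); print(nm,vs,x,s)
    if len(vs)==2:
      for i in vs:
        im=cv2.cvtColor(np.asarray(c[i][0]['img']),cv2.COLOR_RGB2BGR); im=cv2.resize(im,None,fx=3,fy=3,interpolation=cv2.INTER_CUBIC)
        for r,z in circ: cv2.polylines(im,[((proj(c[i][0],U*r+[x[0],x[1],z+x[2]],c[i][1])+.5)*3).astype(int)],True,(0,0,255),1)
        u,v=(np.array(V[i][2]['glass'][0][0])*3).astype(int); tiles.append(im[v-150:v+150,u-200:u+200])
m=np.vstack([np.hstack(tiles[0:2]),np.hstack(tiles[4:6])]); cv2.imwrite('pics/fit2.png',m)
E
```

```text
rim (2, 3) [ 0.4418  0.0832 -0.003 ] 30.464969635009766
rim (2,) [ 0.4414  0.0834 -0.003 ] 29.96639060974121
rim (3,) [ 0.4412  0.0804 -0.003 ] 35.6041374206543
rimouter (2, 3) [ 0.4407  0.0801 -0.003 ] 34.497413635253906
rimouter (2,) [ 0.4387  0.0806 -0.003 ] 33.47586441040039
rimouter (3,) [ 0.4409  0.0799 -0.003 ] 40.778656005859375
foot (2, 3) [ 0.4488  0.0881 -0.003 ] 25.46293830871582
foot (2,) [ 0.4312  0.0879 -0.003 ] 36.532958984375
foot (3,) [ 0.4475  0.0904 -0.003 ] 25.748497009277344
```

View pics/fit2.png

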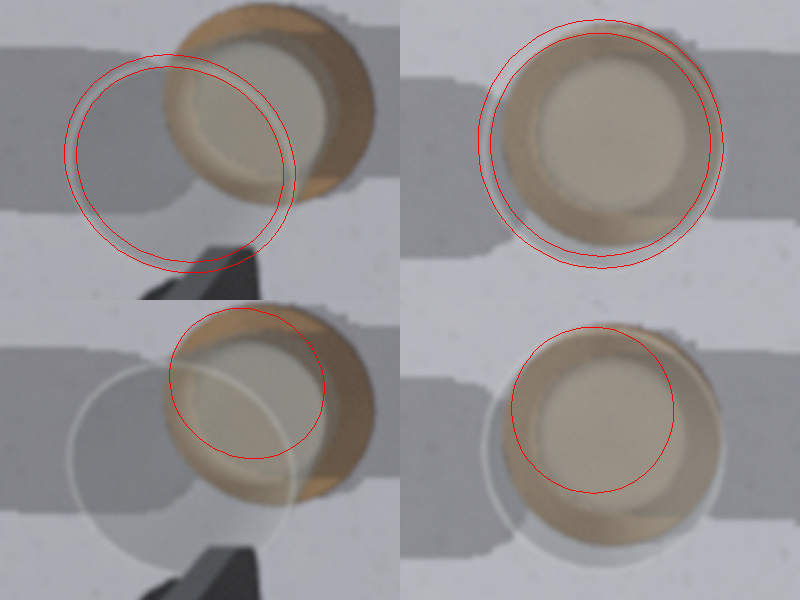

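The rim matches the outer circle to within about 1 mm. Now I pick the plate, finding the flange by a guarded descent.

```bash
python3 - <<'E'
from fit import *
import pickle
np.set_printoptions(precision=4,suppress=True)
V=pickle.load(open('V.pkl','rb')); c=[(v[0],v[1]) for v in V]
G=[grad(k,1.5) for k,_ in c[2:4]]
r=minimize(lambda x:score((x[0],x[1],-.003),[(.0375,.104)],c[2:4],G),(.440,.0815),method='Nelder-Mead',options=dict(initial_simplex=np.array([.440,.0815])+[[0,0],[.001,0],[0,.001]]))
print('glass',r.x,r.fun); np.save('glass.npy',r.x)
px,py=.4181,-.1033
goto([px,py,.10],[180,0,0]); move_gripper(.076); hold(.2)
line_to([px,py,.045],rate=.1)
hit=line_to([px,py,.012],rate=.025,guard=3)
z=current_eef_pos()[2]; print(hit,z,current_force(),current_clock())
if hit:
    line_to([px,py,z+.0035],rate=.03); move_gripper(0.05); hold(.2)
    print(current_gripper_width(),current_grasp_force(),current_eef_pos(),current_clock())
E
```

```text
glass [0.4404 0.0811] -30.147628784179688
True 0.01337951007915109 [-0.6354  0.5431  5.8511] 10.275
0.06584971203282292 61.908608973026276 [ 0.4182 -0.1033  0.0178] 11.0333
```

```bash
python3 - <<'E'
from fit import *
np.set_printoptions(precision=4,suppress=True)
px,py=.4181,-.1033; gx,gy=np.load('glass.npy'); zg=.0178
line_to([px,py,.17],rate=.15); print(current_gripper_width(),current_grasp_force())
line_to([gx,gy,.17],rate=.15)
line_to([gx,gy,zg+.098+.010],rate=.12); hold(.2)
hit=line_to([gx,gy,zg+.098-.006],rate=.02,guard=3)
z=current_eef_pos()[2]; print(hit,z-zg-.098,current_force(),current_clock())
save(read_camera('side'),'s1.png',(240,180,400,280),4)
E
```

```text
0.0656234420800268 66.5079677850008
True -0.00024624112670119935 [-1.3436  0.1079  5.5443] 14.8667
```

View pics/s1.png

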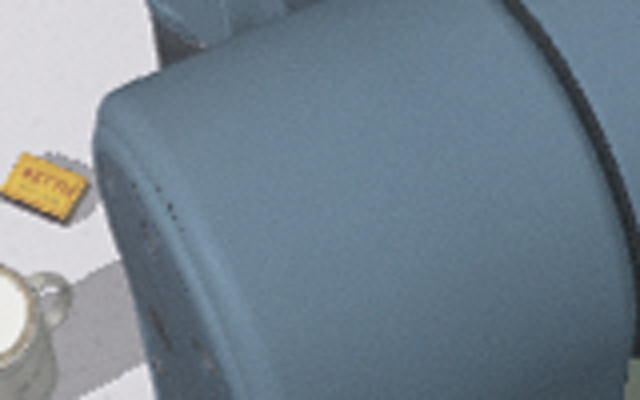

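Contact came at the nominal seated height, within 0.3 mm. The arm blocks the side view, so I release and check with the wrist camera.

```bash
cat >> fit.py <<'E'
def look(pts,tag):
    L=[]
    for i,p in enumerate(pts):
        goto(p,[180,0,0]) if i==0 else line_to(p,rate=.2)
        hold(.3); L.append(wrist())
    return L
def sheet(L,circs,xs,fn):
    cv2.imwrite('pics/'+fn,np.vstack([np.hstack([overlay(c,p,circs,x) for c,p in L]) for x in xs]))
E
python3 - <<'E'
from fit import *
np.set_printoptions(precision=4,suppress=True)
gx,gy=np.load('glass.npy')
move_gripper(.078); hold(.2)
p=current_eef_pos(); line_to([p[0],p[1],.17],rate=.12)
L=look([(gx-.04,gy,.32),(gx+.03,gy-.07,.32)],'a')
x,s=fit('plate',(gx,gy),L,circ=[(r,z+.098) for r,z in C['plate']]); print(x,s,current_clock())
sheet(L,[(r,z+.098) for r,z in C['plate']]+[(.034,.012)],[x],'p1.png')
np.save('plate.npy',x)
E
```

```text
[ 0.4405  0.0796 -0.0027] 48.562007904052734 18.0167
```

View pics/p1.png

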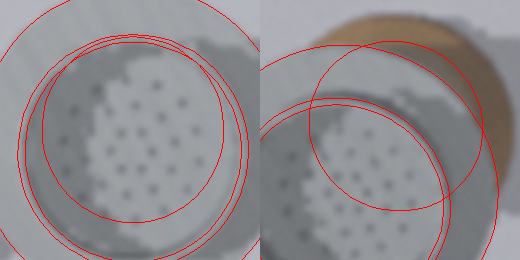

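The plate is seated level, with its circles matching at the seated height (centre 0.4405, 0.0796 measured). The tool was at y = 0.0811, so the wrist camera reads about 1.5 mm low in y. Chamber next.

```bash
python3 - <<'E'
from fit import *
np.set_printoptions(precision=4,suppress=True)
L=look([(.50,-.356,.26),(.47,-.31,.26)],'c')
x,s=fit('chamber',(.5416,-.3562),L); print(x,s,current_clock())
c,p=L[0]
# ear: darkest pixels around the axis at z~.04, radius .03-.05
g=cv2.cvtColor(np.asarray(c['img']),cv2.COLOR_RGB2GRAY).astype(np.float32)
A=np.radians(np.arange(0,360,2)); best=[]
for a in A:
    X=[[x[0]+r*np.cos(a),x[1]+r*np.sin(a),.043+x[2]] for r in np.linspace(.032,.047,8)]
    q=proj(c,X,p).astype(np.float32); best.append(cv2.remap(g,q[:,:1].copy(),q[:,1:].copy(),1).mean())
b=np.array(best); w=np.where(b<b.min()+15)[0]; print('ear deg',np.degrees(A[w]),b.min())
o=np.degrees(np.angle(np.exp(1j*A[w]).mean())); print(o)
X=np.array([[x[0]+r*np.cos(np.radians(o)),x[1]+r*np.sin(np.radians(o)),.043+x[2]] for r in (.027,.05)])
for cc,pp in L:
    q=((proj(cc,X,pp))).astype(int); cv2.line(cc['img'],tuple(map(int,q[0])),tuple(map(int,q[1])),(0,255,0),1)
sheet(L,C['chamber'],[x],'c1.png'); np.save('chamber.npy',np.r_[x,o])
E
```

```text
[ 0.5423 -0.3568 -0.0175] 51.02019500732422 20.5333
ear deg [188. 190. 192.] 63.150513
-169.99999999999997
```

View pics/c1.png

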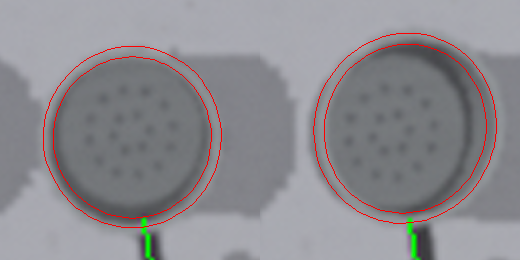

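The rim and ear are located. The ear points to about 190°, so I grip at yaw 10. The free height is poorly constrained in these near-vertical views, so I keep the earlier multi-view position.

```bash
python3 - <<'E'
from fit import *
np.set_printoptions(precision=4,suppress=True)
px,py,zg=.5418,-.3552,.031; tx,ty=.4405,.0811; O=[180,0,10]
goto([px,py,.14],O); move_gripper(.085)
line_to([px,py,.075],rate=.15); hit=line_to([px,py,zg],rate=.06,guard=6); print(hit,current_eef_pos())
if hit: raise SystemExit
move_gripper(.03); hold(.2); print(current_gripper_width(),current_grasp_force(),current_eef_pos())
line_to([px,py,.20],rate=.15); print(current_gripper_width(),current_grasp_force(),current_force())
line_to([tx,ty,.20],rate=.2)
line_to([tx,ty,zg+.107+.017],rate=.12); hold(.2)
hit=line_to([tx,ty,zg+.107-.006],rate=.02,guard=3)
z=current_eef_pos()[2]; print(hit,z-zg-.107,current_force(),current_clock())
E
```

```text
False [ 0.542  -0.3554  0.0312]
0.05307096841745488 63.763214349746704 [ 0.5423 -0.3556  0.0317]
0.053092729711605335 63.418861627578735 [-0.1527 -0.2844 -1.0018]
True 0.00027690899508790723 [0.6665 0.1545 3.6744] 28.6833
```

```bash
python3 - <<'E'
from fit import *
np.set_printoptions(precision=4,suppress=True)
move_gripper(.07); hold(.2)
p=current_eef_pos(); line_to([p[0],p[1],.23],rate=.15)
L=look([(.40,.08,.34),(.45,.02,.34)],'a')
cc=[(r,z+.107) for r,z in C['chamber']]
x,s=fit('chamber',(.4405,.0796),L,circ=cc,dz=.003); print(x,s,current_clock())
G=[grad(c,1) for c,_ in L]
r=minimize(lambda y:score((y[0],y[1],-.003),cc,L,G),x[:2],method='Nelder-Mead',options=dict(initial_simplex=x[:2]+[[0,0],[.001,0],[0,.001]])); print(r.x,r.fun)
cp=[(q,z+.098) for q,z in C['plate']]; y,s=fit('plate',(.4405,.0796),L,circ=cp,dz=.003); print('plate',y,s)
sheet(L,cc+[cp[0]],[np.r_[r.x,-.003]],'p2.png'); np.save('ch2.npy',r.x)
E
```

```text
[ 0.4404  0.0802 -0.009 ] 52.63443374633789 31.7417
[0.44  0.081] -48.99493408203125
plate [ 0.44    0.0808 -0.0029] 36.61078643798828
```

View pics/p2.png

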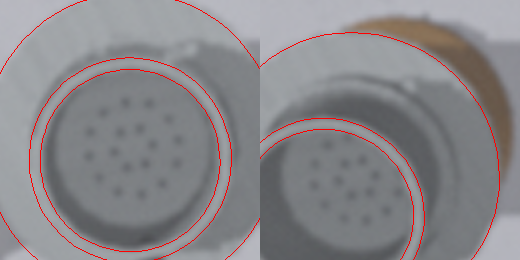

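The chamber stands concentric inside the collar, at about (0.4402, 0.0805) measured. Press next.

```bash
python3 - <<'E'
from fit import *
np.set_printoptions(precision=4,suppress=True)
move_gripper(.04)
L=look([(.50,.012,.25),(.46,-.04,.25)],'c')
x,s=fit('press',(.5389,.0115),L,dz=.003); print(x,s,current_clock())
k,_=fit('press',(.5389,.0115),L,dz=.003,circ=C['press'][1:],span=.008); d,_=fit('press',(.5389,.0115),L,dz=.003,circ=C['press'][:1],span=.008); print('knob',k,'disc',d)
sheet(L,C['press'],[x],'r1.png'); np.save('press.npy',x)
E
```

```text
[ 0.5389  0.0118 -0.0015] 52.764366149902344 33.8083
knob [ 0.5389  0.0122 -0.0003] disc [0.539  0.0113 0.0007]
```

View pics/r1.png

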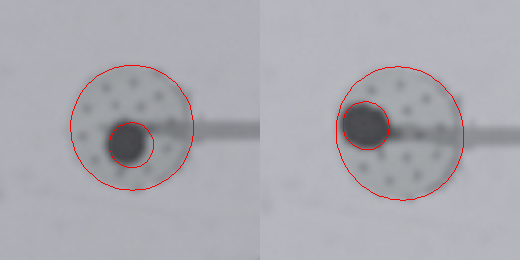

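```bash
python3 - <<'E'
from fit import *
np.set_printoptions(precision=4,suppress=True)
px,py,zg=.5389,.0130,.0645; tx,ty=.4402,.0812
goto([px,py,.12],[180,0,0])
hit=line_to([px,py,zg],rate=.06,guard=5); print(hit)
if hit: print(current_eef_pos()); raise SystemExit
move_gripper(0.0); hold(.2); print(current_gripper_width(),current_grasp_force(),current_eef_pos())
line_to([px,py,.26],rate=.15); print(current_gripper_width(),current_grasp_force())
line_to([tx,ty,.26],rate=.15)
line_to([tx,ty,zg+.110+.056],rate=.1); hold(.2)
h1=line_to([tx,ty,zg+.110+.008],rate=.04,guard=3); print(h1,current_eef_pos()[2]-zg-.110)
if h1: raise SystemExit
h2=line_to([tx,ty,zg+.110-.004],rate=.015,guard=2.5)
print(h2,current_eef_pos()[2]-zg-.110,current_force(),current_gripper_width(),current_clock())
E
```

```text
False
0.009411143773985433 58.766776216216385 [0.5392 0.013  0.0648]
0.008931033968000594 58.53824844933115
False 0.008306857952865801
True -0.00019544382975834884 [-0.8451  0.8402  3.9225] 0.009132382988699752 41.1083
```

```bash
python3 - <<'E'
from fit import *
np.set_printoptions(precision=4,suppress=True)
move_gripper(.04); hold(.2)
p=current_eef_pos(); line_to([p[0],p[1],.27],rate=.15)
L=look([(.40,.08,.34),(.45,.02,.34)],'a')
cc=[(r,z+.107) for r,z in C['chamber']]; cr=[(r,z+.110) for r,z in C['press']]
G=[grad(c,1) for c,_ in L]; f=lambda circ:minimize(lambda y:score((y[0],y[1],-.003),circ,L,G),(.4402,.0808),method='Nelder-Mead',options=dict(initial_simplex=np.array([.4402,.0808])+[[0,0],[.001,0],[0,.001]])).x
x=f(cc); print('chamber',x,'press',f(cr))
sheet(L,cc+cr,[np.r_[x,-.003]],'p3.png'); np.save('ch3.npy',x)
move_gripper(.05)
K=look([(.38,-.283,.24),(.43,-.24,.24)],'l')
for m in (C['lid'],C['lid'][2:],C['lid'][1:2],C['lid'][:1]):
    print('lid',*fit('lid',(.4217,-.284),K,dz=.003,circ=m,span=.008))
y,_=fit('lid',(.4217,-.284),K,dz=.003)
sheet(K,C['lid'],[y],'l1.png'); print(current_clock())
a,b=cv2.imread('pics/p3.png'),cv2.imread('pics/l1.png'); cv2.imwrite('pics/pl.png',np.vstack([a,b]))
E
```

```text
chamber [0.4399 0.0808] press [0.44   0.0822]
lid [ 0.423  -0.2829  0.0076] 41.524681091308594
lid [ 0.4217 -0.284  -0.003 ] 60.0
lid [ 0.4241 -0.2804  0.0234] 33.10272216796875
lid [ 0.4153 -0.2872 -0.0014] 26.767803192138672
46.8417
```

View pics/pl.png

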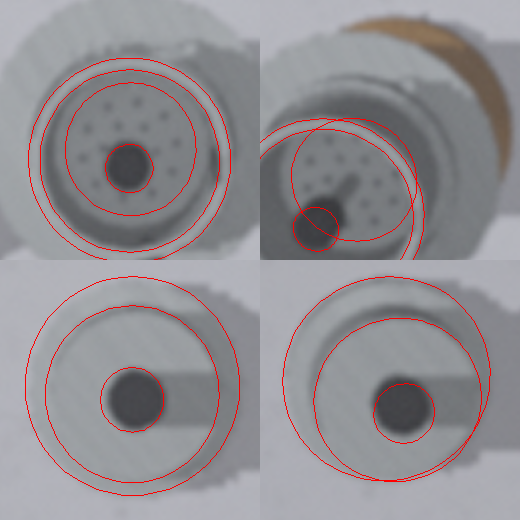

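The press knob sits where the seated model puts it, with the disc at the chamber floor. The joint lid fit drifted in height, so I triangulate the dark knob instead, using the saved earlier views plus two new looks.

```bash
python3 - <<'E'
from fit import *
import pickle
np.set_printoptions(precision=4,suppress=True)
K=look([(.43,-.24,.24),(.38,-.283,.24),(.36,-.32,.24)],'l')
V=pickle.load(open('V.pkl','rb')); K+= [(v[0],v[1]) for v in V[:2]]
rays=[]
for c,p in K:
    g=cv2.cvtColor(np.asarray(c['img']),cv2.COLOR_RGB2GRAY); e=proj(c,[[.422,-.284,.042]],p)[0]
    n,lab,st,ce=cv2.connectedComponentsWithStats((g<95).astype(np.uint8))
    i=1+np.argmin(np.linalg.norm(ce[1:]-e,axis=1)+1e3*(st[1:,4]<25)); print(ce[i]-e,st[i,2:])
    rays.append(ray(c,ce[i],p))
t=tri(*rays); print('knob',t)
for z in (-.003,0):
    G=[grad(c,1) for c,_ in K]; 
    for m in (C['lid'],C['lid'][:1],C['lid'][1:2]):
        r=minimize(lambda y:score((y[0],y[1],z),m,K,G),t[:2],method='Nelder-Mead',options=dict(initial_simplex=t[:2]+[[0,0],[.001,0],[0,.001]])); print(z,r.x,r.fun)
np.save('lid.npy',t); print(current_clock())
E
```

```text
[-0.0051 -0.1438] [ 14  14 159]
[0.3601 0.0247] [ 14  14 155]
[0.4756 0.1932] [ 15  14 162]
[ 0.3587 -0.5556] [ 14  14 148]
[ 0.0494 -0.142 ] [ 15  13 160]
knob [ 0.4219 -0.2844  0.04  ]
-0.003 [ 0.4212 -0.2836] -40.63292694091797
-0.003 [ 0.4216 -0.2834] -31.7928466796875
-0.003 [ 0.4203 -0.2831] -32.444454193115234
0 [ 0.4217 -0.2833] -40.97644805908203
0 [ 0.422  -0.2834] -32.942176818847656
0 [ 0.4206 -0.283 ] -32.80802917480469
48.9833
```

The knob triangulates to (0.4219, -0.2844, 0.040), matching its nominal mid-height. Now I pick and place the lid.

```bash
python3 - <<'E'
from fit import *
np.set_printoptions(precision=4,suppress=True)
px,py,zg=.4217,-.2830,.0475; tx,ty=.4400,.0813
goto([px,py,.11],[180,0,0]); move_gripper(.045)
hit=line_to([px,py,zg],rate=.05,guard=5); print(hit)
if hit: print(current_eef_pos()); raise SystemExit
move_gripper(0.0); hold(.2); print(current_gripper_width(),current_grasp_force(),current_eef_pos())
line_to([px,py,.27],rate=.15); print(current_gripper_width(),current_grasp_force())
line_to([tx,ty,.27],rate=.2)
line_to([tx,ty,zg+.150+.030],rate=.1); hold(.3)
h1=line_to([tx,ty,zg+.150+.004],rate=.02,guard=3); print(h1,current_eef_pos()[2]-zg-.150)
if h1: raise SystemExit
h2=line_to([tx,ty,zg+.150-.004],rate=.015,guard=2.5)
print(h2,current_eef_pos()[2]-zg-.150,current_force(),current_gripper_width(),current_clock())
E
```

```text
False
0.013807718169286068 58.77940910766483 [ 0.4219 -0.2832  0.0478]
0.013886867881831598 58.52490093209781
False 0.00413645056926723
True 0.0007016549703596497 [0.5809 0.1384 3.1837] 0.013839153756031732 58.1333
```

```bash
python3 - <<'E'
from fit import *
np.set_printoptions(precision=4,suppress=True)
move_gripper(.045); hold(.3)
p=current_eef_pos(); line_to([p[0],p[1],.29],rate=.12)
L=look([(.40,.08,.36),(.45,.0,.33)],'a')
cl=[(r,z+.150) for r,z in C['lid']]; x,s=fit('lid',(.44,.081),L,circ=cl,dz=.003); print(x,s)
rays=[]
for c,q in L:
    g=cv2.cvtColor(np.asarray(c['img']),cv2.COLOR_RGB2GRAY); e=proj(c,[[.44,.081,.19]],q)[0]
    n,lab,st,ce=cv2.connectedComponentsWithStats((g<95).astype(np.uint8))
    i=1+np.argmin(np.linalg.norm(ce[1:]-e,axis=1)+1e3*(st[1:,4]<25)); rays.append(ray(c,ce[i],q))
print('knob',tri(*rays))
goto([.3,-.40,.30],[180,0,0]); hold(.5)
a=read_camera('side'); save(a,'e_s.png',(180,140,380,290),2)
b=read_camera('top'); save(b,'e_t.png',(180,150,380,250),2)
for i,(c,q) in enumerate(L):
    u,v=proj(c,[[.44,.081,.13]],q)[0].astype(int); u=max(u,100); v=max(v,75)
    save(c,f'e{i}.png',(u-100,v-75,u+100,v+75),2)
r=lambda n:cv2.imread('pics/'+n)
t=cv2.copyMakeBorder(r('e_t.png'),0,100,0,0,cv2.BORDER_CONSTANT)
cv2.imwrite('pics/end.png',np.vstack([np.hstack([r('e_s.png'),t]),np.hstack([r('e0.png'),r('e1.png')])])); print(current_clock())
E
```

```text
[ 0.4422  0.0804 -0.0035] 35.42426300048828
knob [0.4411 0.0803 0.1904]
63.7
```

View pics/end.png

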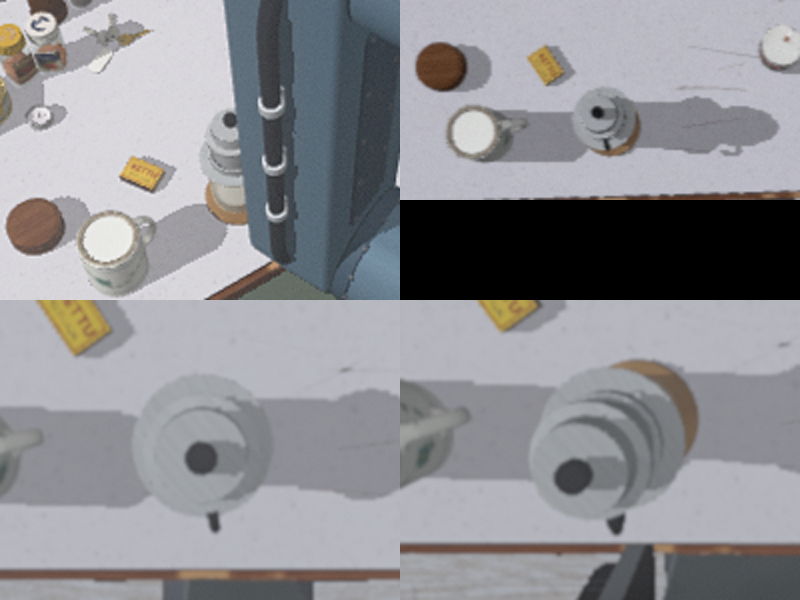

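The finished stack stands level on the glass: lid, chamber (ear towards the robot), plate and coaster are all in line. The lid knob is at height 0.190 m, its seated value. Mug, box, matches and jam look untouched, and the arm is clear.

```bash
python3 -c "
from plant import *
print(close_job(),current_clock())"
```

```text
the job is handed in; nothing more can be done
the job is handed in; nothing more can be done
```

The filter is assembled on the glass in the order asked (plate, chamber, press, lid), everything is released, the bystanders looked untouched in the final pictures, and I handed the job in at about 64 s.

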